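# Unbolt the bottle chest with the hooked rod

## Task

Unlock the steel bottle chest on the bar: lift the hooked rod off its wooden rest, reach in under the wire guard with it, hook the loop of the bolt and draw the bolt towards you; it runs easily at first, then takes the stiffer lid catch along, and that must come all the way to its stop. Pull gently, never harder than about 20 N, and touch the bolt only with the rod, not with the gripper. Then lay the rod back in its rest as it lay before, let go, and leave the bottle, shaker and glass where they stand.

Things in the scene. Friction and masses are not known exactly. Their poses are not given: they have to be found in the camera images.
- rod: Hooked rod, 0.11-0.22 kg, lying level in the rest. Black handle 100 long (x) x 18 wide x 26 high; origin at its underside's centre, +x to the hook, z up. Steel shaft, 8 diameter, leaves the handle at z = 13, runs to x = 130, bends square down; this hook finger (8 diameter, round end) ends at z = -25. Grip the handle from above across its 18, x within 25 of the origin. Centre of mass about x = 25.
- rod_tip (a point): Lowest point of the rod's hook finger, at (130, 0, -25) mm in the rod's frame.
- rest: Dark wooden rod rest, fixed, left or right of the guard. Base 130 x 60 x 8; origin at its underside's centre, x along the rod's lie. Two saddles, 10 thick, at x = -44 and +44 carry the handle's underside at z = 45 between flared cheeks (24 apart below, 34 at the top, 13 above the saddle floor). At the start the rod's origin is at (0, 0, 45) in this frame, x axes together.
- chest: Low steel bottle chest, fixed, 130 high, bolt guard before it. Origin on the work surface under the bolt's line; x points into the chest, square to its front (lid edge at x = 65, 370 wide). Guard: cheek plates at y = -75 and +75 from x = -85 to the chest, 128 high; wires along x, 25 apart, underside z = 123, over the bolt; open to -x below them. Bolt bearing at x = 45 to 65, 55 high.
- catch (a joint): Travel of the lid catch, a plate behind the bolt, in m: 0 locked (as it starts), 0.010 unlocked against a hard stop. Slides along the chest's -x, stays where left; friction about 10 N, little more when quick. The bolt drags it, once the bolt has run free (friction about 4 N) to the end of its own play; where varies and is only felt: the fully drawn loop stands somewhere at x = -42 to -62 in the chest's frame.
- bolt: Steel bolt, 16 thick, sliding level along the chest's x, with a flat D-shaped loop of 8 bar lying level on its robot-side end. Origin at the centre of the loop's opening, 35 over the work surface (loop's top at 39), at x = 0 to -40 in the chest's frame at the start, y = 0. Opening 22 long (x) x 30 wide (y), narrowing on the chest side; the cross bar that the hook pulls on is centred at x = -15.
- bottle: Amber bottle with pourer, 74 diameter, 272 high, loose bystander; origin at the centre of its base.
- shaker: Steel cocktail shaker, 90 diameter, 200 high, loose bystander; origin at the centre of its base.
- tumbler: Glass tumbler, 80 diameter, 90 high, loose bystander; origin at the centre of its base.
- caddy: Black open napkin and straw caddy, 150 x 110 x 80 high (its straws to 116), fixed, on the side where the rest is not; origin at the centre of its underside.
Mind the look-alikes: they are no part of the job. Several things have the shape of the rod; the one meant has the colours described above.

How it is judged:
On the way, in this order (a step that is already met when the one before it is completed fails the run):
1. the rod is lifted out of its rest (z of rod in the frame of rest above 0.065 m), for 0.1 s.
2. the hook, with its tip below the loop's middle height, stands in the loop (horizontal distance between rod_tip and bolt below 0.022 m and z of rod_tip in the frame of bolt below 0 m and value of joint catch below 0.003 m), for 0.1 s.
3. the bolt has drawn the lid catch to within 2 mm of its stop (value of joint catch above 0.008 m), for 0.2 s.
At the end, for the whole second after the job is handed in: The lid catch is within 2 mm of its stop (0.010), the bolt is left drawn (loop at x below -36 mm in the chest's frame), still; the rod lies still in both saddles as at the start, origin within 15 mm along, 10 across, 4 in height, tip within 20 mm, hook forward and down, tilt under 0.1 rad (value of joint catch above 0.008 m and x of bolt in the frame of chest below -0.036 m and linear speed of bolt below 0.005 m/s and x of rod in the frame of rest between -0.015 and 0.015 m and y of rod in the frame of rest between -0.01 and 0.01 m and z of rod in the frame of rest between 0.041 and 0.049 m and x of rod_tip in the frame of rest between 0.11 and 0.15 m and y of rod_tip in the frame of rest between -0.02 and 0.02 m and angle between rod's own z axis and vertical below 0.1 rad and linear speed of rod below 0.02 m/s); the robot touches nothing.
It fails at once if the rod bears on the bolt with more than 22 N (contact force between rod and bolt above 22 N).
It fails at once if the gripper or arm works the bolt itself (contact force between any of the fingers, the arm and bolt above 0.5 N).
It fails at once if the bottle, shaker or tumbler is shifted more than 20 mm (distance of any of bottle, shaker, tumbler from where it was at the start of the episode above 0.02 m).
It also fails if it takes over 72 s, if anything falls off the work surface, if the arm or the gripper's body presses on something with over 40 N, if the wrist force passes 120 N, or if a joint passes its speed limit or range.

## Robot

A 7-joint arm with a two-finger parallel gripper is mounted at the origin on the work surface. World frame = base frame: x ahead of the robot, y to its left, z up, the work surface at z = 0. Lengths are in m, angles in rad, forces in N, time in s.
With the tool pointing down it reaches from about 0.4 to 0.85 m from the base axis. Payload 10.4 kg.
Tool frame: the origin (TCP) lies at the centre of the arm's flange, where the gripper is bolted on; the fingertips stand 173 mm ahead of it and the grasp point (between the pads) lies 155 mm ahead of it; z points along the fingers, y is the line along which they close (so a half turn about z gives the same grasp; the last joint's range is limited). The gripper opens to 85 mm and grips with 20 to 120 N. Pads are 22 mm wide; open, the fingers measure 114 mm over their backs; the gripper's body (76 mm by 85 mm) begins 54 mm behind the grasp point. The pads swing forward as they close: fully open they stand 13 mm farther back than shut.
Start: joints at [1.107, 0.332, -0.065, 1.46, 0.022, 1.35, -0.088], TCP at [0.267, -0.565, 0.405] pointing down, gripper open.
Joint ranges: [-2.6, 2.6], [-0.5, 2.12], [-1.47, 1.34], [0.16, 2.42], [-1.27, 4.41], [0.06, 2.06], [-2.6, 2.6]. Speed limits (rad/s): [2.22, 2.22, 2.79, 2.79, 3.14, 3.14, 3.14].

## Interface

Orientations are given as a unit quaternion [x, y, z, w].
In Python, from workcell import manip, viewer, finder gives the robot as it stands.
- The arm moves only by the tool arm_command, never from a script. Its argument "plan" is a list of rows, each an object with "dp": the shift along the tool's x, y, z in mm, a list of three; "spin": the turn about the tool's z in rad. A call has 1 to 5 rows; each row shifts and turns the commanded pose from where the row before left it, along the tool's axes as they then stand; what a row does not reach is not made up. A row lasts 1/10 s, in which the tool goes at most 50 mm and 8.59 degrees, less where a joint would pass 70% of its speed; a pose out of reach is approached as far as the arm can. A call is refused whole if a number of a shift passes 50 or a number of a turn 0.15, either way. A call with a gripper value outside its range is refused whole. "grip" is the closure, from -1 (fully open) to 1 (shut), set as the call begins (left out, the last holds). The fingers move at their own pace and stop on an object; "newtons" is the grip in N (left out, the last holds). Time passes only in rows, so rows that do not move let the fingers close. It gives the time, the measured TCP pose, the force, the opening and the grip force at its end, in the units of the state.
- manip.get_obs(): the state, without advancing time (a new reading comes with each control period).
- viewer.camera(name): name is "scene" or "top"; returns the picture (480x640x3 uint8, blue, green, red); there is no depth.
- viewer.camera_params(name): a dict with "vertical_fov" (degrees; the focal length in pixels is half the picture's height over the tangent of half this angle, whatever the lens; pixels are square), "cx", "cy" (the principal point, pixels), "k1" (the pictures are not rectified: a ray, as slopes to the right and down, at radius r is drawn at 1 + k1 r^2 times it, then the intrinsics apply), "R" (3x3) and "t" (3): a world point X has camera coordinates R X + t. Camera axes: x right, y down, z forward; pixel columns grow to the right and rows downward; lengths in m; the calibration is good to about 2 mm. A picture is of the moment at which its call begins. camera_params takes no time and is no camera call.
- manip.hand_in(): hands the job in; it is judged then, once.
Trained networks look in the newest picture that a camera, given by its name, has taken for a name from the list of things; names that differ only in an ending like _2 or _b are one class to them, and where a whole thing is asked for, a point or a joint stands for the part that bears it (a point fixed in the world has none). Each returns a list of dicts, best first, with "score" (0 to 1); they miss things now and then, are a little off and sometimes report something else, mostly with a low value. They report only what shows in the picture. A call takes as long as a camera call. They do not tell look-alikes from the thing itself.
- finder.find_in(camera, thing): "position" ([x, y, z] in m, in world coordinates, good to about 4 mm: the middle of the surface that is visible of it).
The state is a dict: "clock": time; "joint_pos": joint angles; "joint_velocities": joint speeds; "tau": joint torques, N m; "position": TCP position; "ee_rot": TCP orientation; "ft_force": force on the tool from outside, world axes, zero at the start; "torque": the same for the moment, N m; "grip_width": opening from 0.0 (shut) to 1.0 (fully open); "grasp_force": force on a finger pad.
Only numpy, scipy, OpenCV 4.12 (cv2) and the standard library are available. Lean on these libraries where they do the work, as an engineer would, in place of code of your own. Each camera call takes 0.05 s, during which the arm holds its last target. There are 200 camera calls.

## Working session

There is one attempt and no reset: what is moved stays moved. The work goes in short steps, Python scripts to look and compute and a tool call to move; the robot and the scene stay as the last step left them, time stands still between calls to the robot, and variables do not carry over. Pictures are saved under pics/ and viewed, at most 10 in all, crops included, and the job is handed in when it is done.

Besides the shell and the picture viewer there is one more tool, called after "Call:" by a JSON object that holds its "op" and its "data". arm_command: Moves the arm, as the interface text tells. Its arguments: {"type":"object","properties":{"plan":{"type":"array","items":{"type":"object","properties":{"dp":{"type":"array","items":{"type":"number"}},"spin":{"type":"number"}}}},"grip":{"type":"number"},"newtons":{"type":"number"}},"required":["plan"]}

```bash
mkdir -p pics; cat > h.py <<'E'
import numpy as np, cv2
from workcell import manip, viewer, finder
def K(c):
    p=viewer.camera_params(c); f=240/np.tan(np.radians(p["vertical_fov"])/2)
    return p,np.array([[f,0,p["cx"]],[0,f,p["cy"]],[0,0,1]]),np.array([p["k1"],0,0,0,0.])
def proj(c,X):
    p,k,d=K(c); R=np.array(p["R"])
    return cv2.projectPoints(np.atleast_2d(np.array(X,float)),cv2.Rodrigues(R)[0],np.array(p["t"],float),k,d)[0][:,0]
def back(c,uv,z):
    p,k,d=K(c); R=np.array(p["R"]); t=np.array(p["t"],float)
    n=cv2.undistortPoints(np.array(uv,float).reshape(-1,1,2),k,d)[:,0]
    C=-R.T@t; r=np.c_[n,np.ones(len(n))]@R
    return C+r*((z-C[2])/r[:,2])[:,None]
def snap(c,name,box=None,s=1):
    im=viewer.camera(c)
    if box: a,b,w,h=box; im=im[b:b+h,a:a+w]
    cv2.imwrite(f"pics/{name}.png",cv2.resize(im,None,fx=s,fy=s,interpolation=cv2.INTER_CUBIC))
E
python3 - <<'E'
from h import *
for c in("scene","top"):
    snap(c,c+"0")
    p=viewer.camera_params(c);print(c,p["vertical_fov"],-np.array(p["R"]).T@np.array(p["t"]))
    for t in("rod","rod_tip","rest","chest","bolt","bottle","shaker","tumbler","caddy"):
        print(t,[(np.round(d["position"],3).tolist(),round(d["score"],2)) for d in finder.find_in(c,t)[:4]])
o=manip.get_obs();print(o["clock"],o["position"],o["ee_rot"],o["ft_force"])
E
```

```text
scene 57.00650654659671 [0.93310888 0.50449837 1.02477735]
rod [([0.245, 0.245, 0.018], 0.95), ([0.452, 0.651, 0.014], 0.87), ([0.385, 0.417, 0.019], 0.84), ([0.496, 0.254, 0.065], 0.62)]
rod_tip [([0.489, 0.254, 0.067], 0.98), ([0.25, 0.238, 0.011], 0.66), ([0.382, 0.417, 0.019], 0.56), ([0.454, 0.65, 0.013], 0.55)]
rest [([0.478, 0.261, 0.006], 0.95)]
chest [([0.847, 0.048, 0.129], 0.81), ([0.474, 0.259, 0.005], 0.33)]
bolt []
bottle [([0.702, 0.377, 0.15], 0.67), ([0.531, -0.229, 0.072], 0.52)]
shaker [([0.676, -0.345, 0.132], 0.66)]
tumbler [([0.521, 0.443, 0.052], 0.61)]
caddy [([0.53, -0.226, 0.07], 0.94)]
top 45.356122420363924 [0.33238644 0.14199675 1.52465087]
rod [([0.448, 0.651, 0.018], 0.96), ([0.372, 0.419, 0.018], 0.91), ([0.486, 0.248, 0.072], 0.84), ([0.241, 0.24, 0.022], 0.83)]
rod_tip [([0.372, 0.418, 0.014], 0.89), ([0.45, 0.649, 0.02], 0.77), ([0.241, 0.24, 0.019], 0.76), ([0.485, 0.251, 0.068], 0.59)]
rest [([0.466, 0.24, 0.009], 0.8)]
chest [([0.831, 0.016, 0.128], 0.84)]
bolt [([0.686, 0.032, 0.043], 0.57)]
bottle [([0.671, 0.356, 0.153], 0.57), ([0.655, -0.347, 0.151], 0.17)]
shaker [([0.656, -0.346, 0.151], 0.66)]
tumbler [([0.543, 0.449, 0.033], 0.78), ([0.674, 0.356, 0.151], 0.71)]
caddy [([0.518, -0.241, 0.073], 0.72)]
1.0 [ 0.26668251 -0.56524888  0.40475863] [9.75806048e-01 2.18637950e-01 9.33682926e-06 5.23857791e-05] [-0.27379599  0.52009275 -0.18848006]
```

View pics/scene0.png

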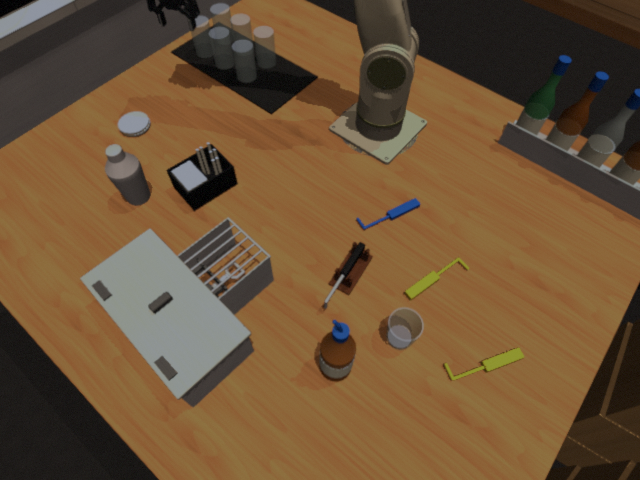

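View pics/top0.png

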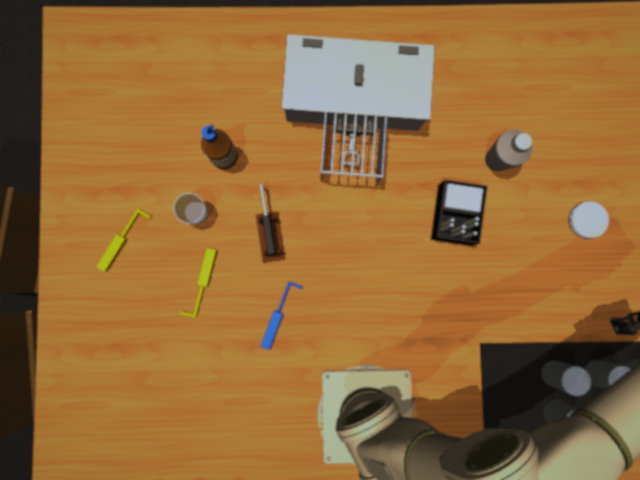

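The scene picture shows the black and steel rod in its rest at (348,265), the guard at (230,265) and the bottle at (338,350). In the top picture the rod runs from (271,255) to (263,187), and the loop lies at about (350,158) under the wires. The blue and yellow hooks are look-alikes.

```bash
python3 - <<'E'
import cv2
t=cv2.imread("pics/top0.png"); s=cv2.imread("pics/scene0.png")
a=cv2.resize(t[100:270,240:400],None,fx=4,fy=3.5*4/3.5*0.88,interpolation=cv2.INTER_CUBIC)
a=cv2.resize(t[100:250,240:440],None,fx=4,fy=4,interpolation=cv2.INTER_CUBIC);cv2.imwrite("pics/topc.png",a)
b=cv2.resize(s[210:360,165:365],None,fx=4,fy=4,interpolation=cv2.INTER_CUBIC);cv2.imwrite("pics/scec.png",b)
E
```

```text
(no output)
```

View pics/topc.png

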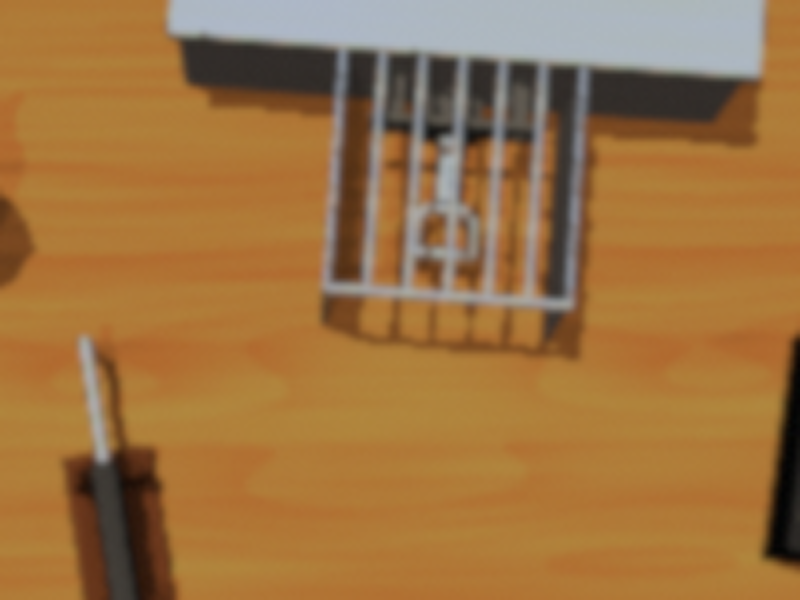

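View pics/scec.png

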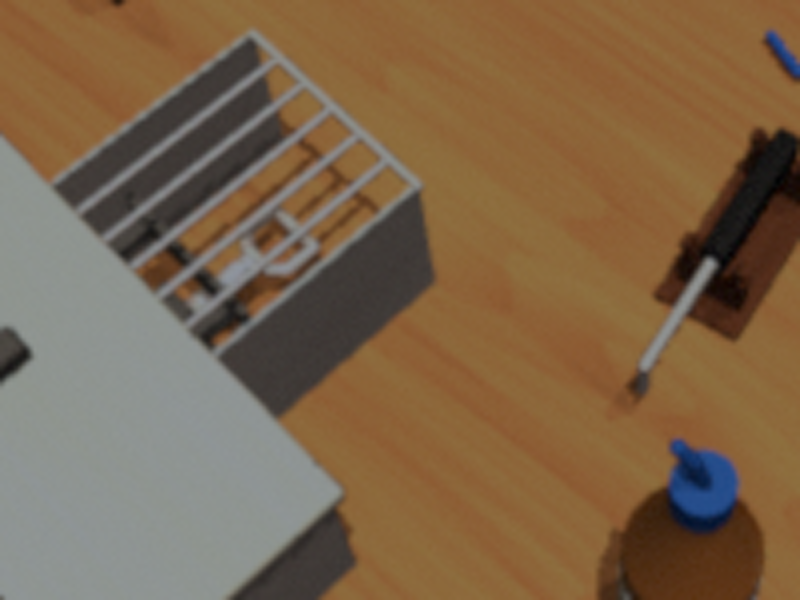

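The top crop shows the guard crossbar from (328,289) to (568,305), the lid edge from (168,36) to (762,78), the loop's cross bar at about (441,257), and the rod from the shaft end (84,338) to the handle front (103,462). The scene crop shows the crossbar from (252,33) to (418,185) and the hook finger's bottom at (638,388).

```bash
python3 - <<'E'
from h import *
from scipy.optimize import least_squares
T=lambda P:np.array(P)/4+[240,100]-.375
S=lambda P:np.array(P)/4+[165,210]-.375
def tf(q,P):
    c,s=np.cos(q[2]),np.sin(q[2]);P=np.array(P,float)
    return np.c_[q[0]+c*P[:,0]-s*P[:,1],q[1]+s*P[:,0]+c*P[:,1],P[:,2]]
# chest
Pt=[[-.085,.075,.126],[-.085,-.075,.126],[.065,.185,.13],[.065,-.185,.13]];Ut=T([[328,289],[568,305],[168,36],[762,78]])
Ps=[[-.085,-.075,.126],[-.085,.075,.126],[.065,.185,.13]];Us=S([[252,33],[418,185],[342,492]])
f=lambda q:np.r_[(proj("top",tf(q,Pt))-Ut).ravel(),(proj("scene",tf(q,Ps))-Us).ravel()]
r=least_squares(f,[.7,.03,0],loss="soft_l1");q=r.x;print("chest",q,np.round(r.fun,1))
def inch(X):
    c,s=np.cos(q[2]),np.sin(q[2]);d=np.array(X)[:,:2]-q[:2];return np.c_[c*d[:,0]+s*d[:,1],-s*d[:,0]+c*d[:,1]]
print("loop top bar",inch(back("top",T([[441,257],[412,252],[470,258],[450,209]]),.037)).round(4).tolist())
print("loop scene corners",inch(back("scene",S([[283,213],[318,245]]),.037)).round(4).tolist())
# rod
Pt2=[[.05,0,.071],[.13,0,.062]];Ut2=T([[103,462],[84,336]])
Ps2=[[.05,0,.062],[.13,0,.022]];Us2=S([[710,258],[638,392]])
f=lambda q:np.r_[(proj("top",tf(q,Pt2))-Ut2).ravel(),(proj("scene",tf(q,Ps2))-Us2).ravel()]
r=least_squares(f,[.48,.25,0]);print("rod",r.x,np.round(r.fun,1))
w=r.x
im=cv2.imread("pics/top0.png")
for P,col in((tf(w,[[x,y,.071] for x in(-.05,.05) for y in(-.009,.009)]+[[.13,0,.062]]+[[x,y,.008] for x in(-.065,.065) for y in(-.03,.03)]),(0,255,0)),(tf(q,Pt+[[-.04,.075,.126]]),(0,0,255))):
    for u in proj("top",P):cv2.drawMarker(im,tuple(int(round(v)) for v in u),col,0,3)
cv2.imwrite("pics/fit.png",cv2.resize(im[90:270,230:430],None,fx=3.3,fy=3.3,interpolation=cv2.INTER_NEAREST))
E
```

```text
chest [ 0.69416827  0.0270668  -0.09230177] [-0.2 -1.1  0.4 -0.4  0.1 -1.5  0.5 -0.2  0.8 -0.2  0.4 -0.1  1.  -0.8]
loop top bar [[-0.0426, 0.0015], [-0.0408, 0.0208], [-0.0417, -0.0175], [-0.0102, -0.0021]]
loop scene corners [[-0.038, -0.0125], [-0.039, 0.0204]]
rod [0.46899215 0.2451403  0.14067659] [ 0.2 -1.2  0.6  0.1  0.3  0.3  1.  -0.6]
```

View pics/fit.png

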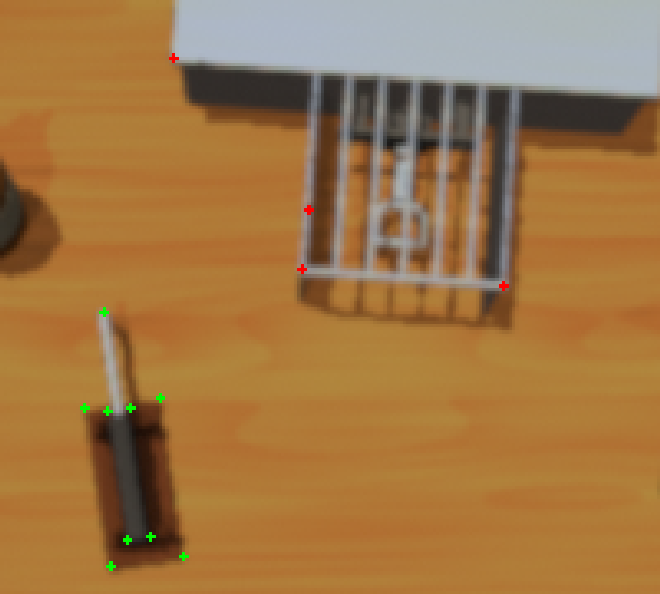

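Call:
{"op": "arm_command", "data": {"plan": [{"dp":[0,0,0],"spin":0.15},{"dp":[0,0,0],"spin":0.15},{"dp":[28,-33,0]},{"dp":[28,-33,0]},{"dp":[28,-33,0]}], "grip": -1, "newtons": 60}}

```text
invalid input at $.plan[2]: expected keys dp, spin
```

Call:
{"op": "arm_command", "data": {"plan": [{"dp":[28,-33,0]},{"dp":[28,-33,0]},{"dp":[28,-33,0]},{"dp":[28,-33,0]},{"dp":[28,-33,0]}]}}

```text
invalid input at $.plan[0]: expected keys dp, spin
```

Call:
{"op": "arm_command", "data": {"plan": [{"dp":[0,0,0],"spin":0.15},{"dp":[0,0,0],"spin":0.15},{"dp":[28,-33,0],"spin":0},{"dp":[28,-33,0],"spin":0},{"dp":[28,-33,0],"spin":0}], "grip": -1, "newtons": 60}}

```text
clock: 1.5
position: [0.3365, -0.4541, 0.4047]
ee_rot: [0.998, 0.07, 0.0, 0.0]
ft_force: [0.5, -0.2, 0.4]
grip_width: 0.998
grasp_force: 0.0
```

Call:
{"op": "arm_command", "data": {"plan": [{"dp":[28,-33,0],"spin":0},{"dp":[28,-33,0],"spin":0},{"dp":[28,-33,0],"spin":0},{"dp":[28,-33,0],"spin":0},{"dp":[28,-33,0],"spin":0}]}}

```text
clock: 2.0
position: [0.452, -0.2708, 0.405]
ee_rot: [0.998, 0.07, 0.0, 0.0]
ft_force: [0.2, 0.3, 0.2]
grip_width: 1.001
grasp_force: 0.0
```

Call:
{"op": "arm_command", "data": {"plan": [{"dp":[9,-46,0],"spin":0},{"dp":[9,-46,0],"spin":0},{"dp":[9,-46,0],"spin":0},{"dp":[9,-46,0],"spin":0},{"dp":[9,-46,0],"spin":0}]}}

```text
clock: 2.5
position: [0.4633, -0.0365, 0.405]
ee_rot: [0.998, 0.07, 0.0, 0.0]
ft_force: [0.6, 0.0, 0.9]
grip_width: 1.001
grasp_force: 0.0
```

Call:
{"op": "arm_command", "data": {"plan": [{"dp":[9,-46,0],"spin":0},{"dp":[9,-46,0],"spin":0},{"dp":[9,-46,0],"spin":0},{"dp":[9,-46,0],"spin":0},{"dp":[9,-46,0],"spin":0}]}}

```text
clock: 3.0
position: [0.4757, 0.1974, 0.4051]
ee_rot: [0.998, 0.07, 0.001, 0.0]
ft_force: [-0.1, 0.4, 0.2]
grip_width: 0.997
grasp_force: 0.0
```

Call:
{"op": "arm_command", "data": {"plan": [{"dp":[9,-40,20],"spin":0},{"dp":[0,0,45],"spin":0},{"dp":[0,0,45],"spin":0},{"dp":[0,0,0],"spin":0}]}}

```text
clock: 3.4
position: [0.4776, 0.2354, 0.2896]
ee_rot: [0.997, 0.071, -0.004, 0.001]
ft_force: [-0.3, -0.4, 0.6]
grip_width: 1.001
grasp_force: 0.0
```

```bash
python3 - <<'E'
from h import *
o=manip.get_obs();print(o["clock"],o["position"],o["ee_rot"],o["ft_force"],o["joint_pos"])
snap("scene","s1",(250,170,200,150),4)
E
```

```text
3.4 [0.47758465 0.23539835 0.28964808] [ 0.99749048  0.07065295 -0.00435788  0.00138579] [-0.33918807 -0.41902463  0.59369502] [ 0.07966092  0.3133831  -0.71762416  1.80957085  0.22569203  1.11192734
 -2.14587377]
```

View pics/s1.png

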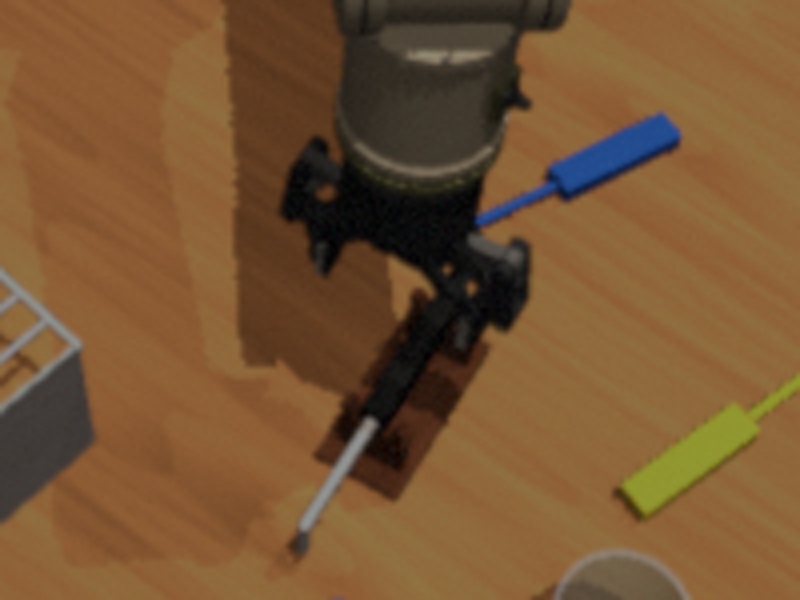

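The gripper straddles the handle about 10 mm to its right, with the hook finger visible at crop (300,545).

Call:
{"op": "arm_command", "data": {"plan": [{"dp":[4,-8,0],"spin":0},{"dp":[0,0,20],"spin":0},{"dp":[0,0,20],"spin":0},{"dp":[0,0,0],"spin":0}]}}

```text
clock: 3.85
position: [0.4825, 0.2452, 0.2553]
ee_rot: [0.998, 0.07, 0.0, 0.0]
ft_force: [0.4, 0.4, 0.8]
grip_width: 0.998
grasp_force: 0.0
```

Call:
{"op": "arm_command", "data": {"plan": [{"dp":[0,-1,20],"spin":0},{"dp":[0,0,18],"spin":0},{"dp":[0,0,0],"spin":0},{"dp":[0,0,0],"spin":0}]}}

```text
clock: 4.25
position: [0.4827, 0.2465, 0.2188]
ee_rot: [0.998, 0.07, 0.001, -0.0]
ft_force: [-0.6, 0.8, 0.5]
grip_width: 0.997
grasp_force: 0.0
```

Call:
{"op": "arm_command", "data": {"plan": [{"dp":[0,0,0],"spin":0},{"dp":[0,0,0],"spin":0},{"dp":[0,0,0],"spin":0},{"dp":[0,0,0],"spin":0},{"dp":[0,0,0],"spin":0}], "grip": 1, "newtons": 60}}

```text
clock: 4.75
position: [0.4821, 0.2462, 0.2171]
ee_rot: [0.998, 0.07, 0.0, -0.0]
ft_force: [0.1, 1.0, 1.3]
grip_width: 0.201
grasp_force: 58.5
```

Call:
{"op": "arm_command", "data": {"plan": [{"dp":[0,0,0],"spin":0},{"dp":[0,0,0],"spin":0},{"dp":[0,0,0],"spin":0},{"dp":[0,0,0],"spin":0},{"dp":[0,0,0],"spin":0}]}}

```text
clock: 5.25
position: [0.4821, 0.2462, 0.2171]
ee_rot: [0.998, 0.07, 0.0, -0.0]
ft_force: [-0.2, -0.7, 6.0]
grip_width: 0.202
grasp_force: 58.9
```

Call:
{"op": "arm_command", "data": {"plan": [{"dp":[0,0,-10],"spin":0},{"dp":[0,0,-20],"spin":0},{"dp":[0,0,-25],"spin":0},{"dp":[0,0,-20],"spin":0},{"dp":[0,0,0],"spin":0}]}}

```text
clock: 5.75
position: [0.4825, 0.2465, 0.2945]
ee_rot: [0.998, 0.07, 0.002, -0.001]
ft_force: [0.4, -0.6, -2.1]
grip_width: 0.199
grasp_force: 58.6
```

Call:
{"op": "arm_command", "data": {"plan": [{"dp":[0,0,0],"spin":0.117},{"dp":[0,0,0],"spin":0.116},{"dp":[-5,20,0],"spin":0},{"dp":[-5,30,0],"spin":0},{"dp":[0,30,0],"spin":0}]}}

```text
clock: 6.25
position: [0.4635, 0.1665, 0.2906]
ee_rot: [0.999, -0.045, -0.001, 0.0]
ft_force: [0.3, -0.7, -1.6]
grip_width: 0.202
grasp_force: 58.8
```

Call:
{"op": "arm_command", "data": {"plan": [{"dp":[0,30,0],"spin":0},{"dp":[0,30,0],"spin":0},{"dp":[0,30,0],"spin":0},{"dp":[0,20,0],"spin":0},{"dp":[0,0,0],"spin":0}]}}

```text
clock: 6.75
position: [0.454, 0.0546, 0.2908]
ee_rot: [0.999, -0.048, -0.001, 0.001]
ft_force: [-0.5, 0.7, -2.9]
grip_width: 0.202
grasp_force: 58.9
```

```bash
cat >> h.py <<'E'
Q=np.array([0.69416827,0.0270668,-0.09230177])
def st(off=.117):
    o=manip.get_obs();p=o["position"];x,y,z,w=o["ee_rot"]
    yaw=np.arctan2(2*(x*y+z*w),1-2*(y*y+z*z)); c,s=np.cos(Q[2]),np.sin(Q[2])
    tip=np.array([p[0]+off*np.cos(yaw),p[1]+off*np.sin(yaw)]);d=tip-Q[:2]
    print("t",o["clock"],"p",np.round(p,4),"yaw",round(yaw,4),"tip in chest",np.round([c*d[0]+s*d[1],-s*d[0]+c*d[1],p[2]-.1971],4),"F",np.round(o["ft_force"],1),"q7",round(o["joint_pos"][6],2),"w",round(o["grip_width"],3))
    return tip
E
python3 - <<'E'
from h import *
tip=st()
print(proj("scene",[[*tip,.09]]),proj("top",[[*tip,.13]]))
snap("scene","s2",(170,170,200,150),4)
E
```

```text
t 6.75 p [0.454  0.0546 0.2908] yaw -0.0967 tip in chest [-0.1247  0.0048  0.0937] F [-0.5  0.7 -2.9] q7 -1.94 w 0.202
[[263.74346905 235.35217676]] [[348.76487358 188.63382577]]
```

View pics/s2.png

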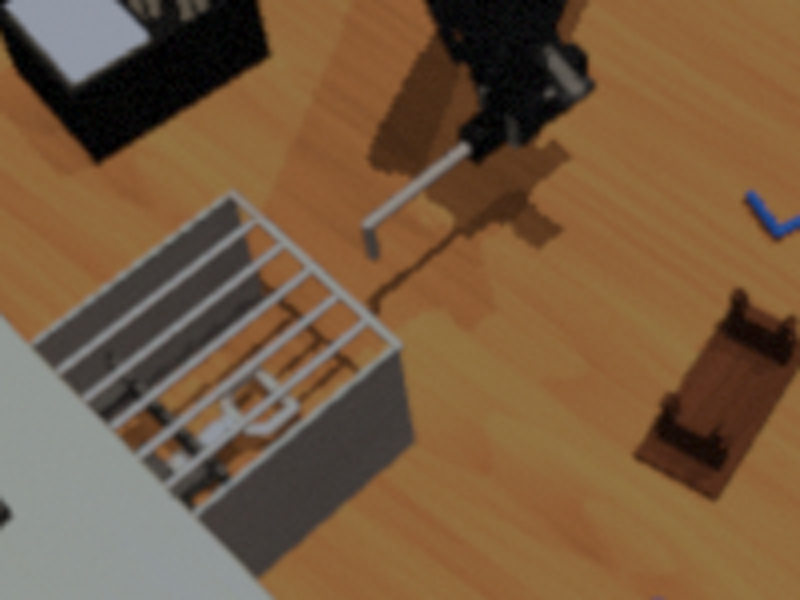

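The tip is at crop (375,256), against a prediction of (375,261), so the in-hand geometry holds. The rod points squarely at the guard opening.

Call:
{"op": "arm_command", "data": {"plan": [{"dp":[0,3,20],"spin":0},{"dp":[0,0,19],"spin":0},{"dp":[0,0,0],"spin":0}]}}

```text
clock: 7.1
position: [0.4531, 0.0554, 0.2504]
ee_rot: [0.999, -0.045, -0.002, -0.0]
ft_force: [-0.7, -0.6, -2.6]
grip_width: 0.197
grasp_force: 58.8
```

Call:
{"op": "arm_command", "data": {"plan": [{"dp":[20,0,0],"spin":0},{"dp":[25,0,0],"spin":0},{"dp":[25,0,0],"spin":0},{"dp":[20,0,0],"spin":0},{"dp":[0,0,0],"spin":0}]}}

```text
clock: 7.6
position: [0.5459, 0.0468, 0.2533]
ee_rot: [0.999, -0.046, 0.001, -0.001]
ft_force: [-0.5, -0.1, -2.0]
grip_width: 0.197
grasp_force: 58.9
```

```bash
python3 - <<'E'
from h import *
tip=st()
print(proj("top",[[*tip,.093]]),proj("scene",[[*tip,.055]]))
a=viewer.camera("top")[120:210,300:400];b=viewer.camera("scene")[230:320,180:280]
cv2.imwrite("pics/m1.png",cv2.resize(np.hstack([a,b]),None,fx=4,fy=4,interpolation=cv2.INTER_CUBIC))
E
```

```text
t 7.6 p [0.5459 0.0468 0.2533] yaw -0.0923 tip in chest [-0.0325  0.006   0.0562] F [-0.5 -0.1 -2. ] q7 -1.99 w 0.197
[[349.93405684 155.10083775]] [[237.36272561 265.51962004]]
```

View pics/m1.png

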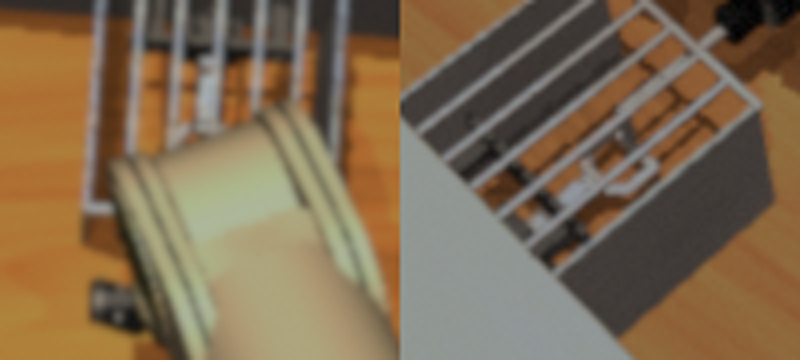

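The scene panel (right) shows the finger's end at full-image (237,266), where the prediction put it, just above the loop and slightly to its left.

Call:
{"op": "arm_command", "data": {"plan": [{"dp":[6,4,0],"spin":0},{"dp":[0,0,0],"spin":0},{"dp":[0,0,0],"spin":0}]}}

```text
clock: 8.0
position: [0.5493, 0.0417, 0.2529]
ee_rot: [0.999, -0.046, 0.0, 0.0]
ft_force: [-0.1, 0.7, -2.0]
grip_width: 0.199
grasp_force: 58.9
```

```bash
python3 - <<'E'
from h import *
st()
E
```

```text
t 8.0 p [0.5493 0.0417 0.2529] yaw -0.0925 tip in chest [-0.0286  0.0012  0.0558] F [-0.1  0.7 -2. ] q7 -1.99 w 0.199
```

Call:
{"op": "arm_command", "data": {"plan": [{"dp":[2,0,5],"spin":0},{"dp":[0,0,5],"spin":0},{"dp":[0,0,4],"spin":0},{"dp":[0,0,3],"spin":0},{"dp":[0,0,0],"spin":0}]}}

```text
clock: 8.5
position: [0.5512, 0.0417, 0.2351]
ee_rot: [0.999, -0.046, -0.001, 0.0]
ft_force: [0.2, 0.0, -2.1]
grip_width: 0.201
grasp_force: 58.9
```

Call:
{"op": "arm_command", "data": {"plan": [{"dp":[0,0,2],"spin":0},{"dp":[0,0,1],"spin":0},{"dp":[0,0,0],"spin":0}]}}

```text
clock: 8.8
position: [0.5514, 0.0417, 0.2326]
ee_rot: [0.999, -0.046, -0.0, 0.0]
ft_force: [-0.4, -0.7, -1.4]
grip_width: 0.201
grasp_force: 58.9
```

Call:
{"op": "arm_command", "data": {"plan": [{"dp":[0,0,2],"spin":0},{"dp":[0,0,3],"spin":0},{"dp":[0,0,3],"spin":0},{"dp":[0,0,3],"spin":0},{"dp":[0,0,3],"spin":0}]}}

```text
clock: 9.3
position: [0.5514, 0.0417, 0.2184]
ee_rot: [0.999, -0.046, -0.0, 0.0]
ft_force: [-0.4, 0.2, -2.3]
grip_width: 0.197
grasp_force: 58.9
```

Call:
{"op": "arm_command", "data": {"plan": [{"dp":[0,0,0],"spin":0},{"dp":[0,0,0],"spin":0}]}}

```text
clock: 9.5
position: [0.5515, 0.0417, 0.2186]
ee_rot: [0.999, -0.046, -0.0, 0.0]
ft_force: [0.4, 0.3, -1.8]
grip_width: 0.199
grasp_force: 58.9
```

Call:
{"op": "arm_command", "data": {"plan": [{"dp":[-2,0,0],"spin":0},{"dp":[-2,0,0],"spin":0},{"dp":[-1,0,0],"spin":0},{"dp":[-1,0,0],"spin":0},{"dp":[-1,0,0],"spin":0}]}}

```text
clock: 10.0
position: [0.5447, 0.0423, 0.2189]
ee_rot: [0.999, -0.046, 0.0, -0.0]
ft_force: [4.8, -0.0, -3.9]
grip_width: 0.201
grasp_force: 58.6
```

Hooked (about 5 N). Drawing on.

Call:
{"op": "arm_command", "data": {"plan": [{"dp":[-1,0,0],"spin":0},{"dp":[-1,0,0],"spin":0},{"dp":[-1,0,0],"spin":0},{"dp":[-1,0,0],"spin":0},{"dp":[-1,0,0],"spin":0}]}}

```text
clock: 10.5
position: [0.5395, 0.0428, 0.2188]
ee_rot: [0.999, -0.046, 0.0, 0.0]
ft_force: [4.6, 0.2, -2.2]
grip_width: 0.2
grasp_force: 58.7
```

Call:
{"op": "arm_command", "data": {"plan": [{"dp":[-1,0,0],"spin":0},{"dp":[-1,0,0],"spin":0},{"dp":[-1,0,0],"spin":0},{"dp":[-1,0,0],"spin":0},{"dp":[-1,0,0],"spin":0}]}}

```text
clock: 11.0
position: [0.5345, 0.0433, 0.2187]
ee_rot: [0.999, -0.046, 0.0, 0.0]
ft_force: [4.4, -0.4, -2.6]
grip_width: 0.201
grasp_force: 58.7
```

Call:
{"op": "arm_command", "data": {"plan": [{"dp":[-1,0,0],"spin":0},{"dp":[-1,0,0],"spin":0},{"dp":[-1,0,0],"spin":0}]}}

```text
clock: 11.3
position: [0.5315, 0.0435, 0.2187]
ee_rot: [0.999, -0.046, 0.0, 0.0]
ft_force: [4.6, -1.1, -2.0]
grip_width: 0.197
grasp_force: 58.8
```

Call:
{"op": "arm_command", "data": {"plan": [{"dp":[-1,0,0],"spin":0},{"dp":[-1,0,0],"spin":0},{"dp":[-1,0,0],"spin":0}]}}

```text
clock: 11.6
position: [0.5285, 0.0438, 0.2187]
ee_rot: [0.999, -0.046, 0.0, 0.0]
ft_force: [4.1, -0.3, -2.2]
grip_width: 0.2
grasp_force: 58.8
```

Call:
{"op": "arm_command", "data": {"plan": [{"dp":[-1,0,0],"spin":0},{"dp":[-1,0,0],"spin":0},{"dp":[-1,0,0],"spin":0}]}}

```text
clock: 11.9
position: [0.5262, 0.0439, 0.219]
ee_rot: [0.999, -0.046, 0.001, -0.0]
ft_force: [10.7, -1.2, -5.5]
grip_width: 0.198
grasp_force: 58.6
```

Call:
{"op": "arm_command", "data": {"plan": [{"dp":[-1,0,0],"spin":0},{"dp":[-1,0,0],"spin":0},{"dp":[0,0,0],"spin":0}]}}

```text
clock: 12.2
position: [0.5242, 0.0441, 0.219]
ee_rot: [0.999, -0.046, 0.001, -0.0]
ft_force: [9.6, -1.4, -6.0]
grip_width: 0.2
grasp_force: 58.6
```

Call:
{"op": "arm_command", "data": {"plan": [{"dp":[-1,0,0],"spin":0},{"dp":[-1,0,0],"spin":0}]}}

```text
clock: 12.4
position: [0.5224, 0.0443, 0.219]
ee_rot: [0.999, -0.046, 0.001, -0.0]
ft_force: [10.4, -1.0, -5.6]
grip_width: 0.204
grasp_force: 58.6
```

Call:
{"op": "arm_command", "data": {"plan": [{"dp":[-1,0,0],"spin":0},{"dp":[-1,0,0],"spin":0}]}}

```text
clock: 12.6
position: [0.5204, 0.0445, 0.219]
ee_rot: [0.999, -0.046, 0.001, -0.0]
ft_force: [10.1, -0.5, -5.1]
grip_width: 0.202
grasp_force: 58.6
```

Call:
{"op": "arm_command", "data": {"plan": [{"dp":[-1,0,0],"spin":0},{"dp":[-0.5,0,0],"spin":0}]}}

```text
clock: 12.8
position: [0.5188, 0.0446, 0.219]
ee_rot: [0.999, -0.046, 0.001, -0.0]
ft_force: [10.3, -0.9, -5.4]
grip_width: 0.205
grasp_force: 58.6
```

Call:
{"op": "arm_command", "data": {"plan": [{"dp":[-0.5,0,0],"spin":0},{"dp":[0,0,0],"spin":0}]}}

```text
clock: 13.0
position: [0.5183, 0.0446, 0.219]
ee_rot: [0.999, -0.046, 0.001, -0.0]
ft_force: [9.8, -0.6, -4.2]
grip_width: 0.203
grasp_force: 58.6
```

Call:
{"op": "arm_command", "data": {"plan": [{"dp":[-0.5,0,0],"spin":0},{"dp":[0,0,0],"spin":0}]}}

```text
clock: 13.2
position: [0.5178, 0.0447, 0.219]
ee_rot: [0.999, -0.046, 0.001, -0.0]
ft_force: [9.5, -1.2, -6.0]
grip_width: 0.198
grasp_force: 58.6
```

Call:
{"op": "arm_command", "data": {"plan": [{"dp":[-0.5,0,0],"spin":0},{"dp":[0,0,0],"spin":0}]}}

```text
clock: 13.4
position: [0.5173, 0.0447, 0.219]
ee_rot: [0.999, -0.046, 0.001, -0.0]
ft_force: [9.5, -1.4, -5.0]
grip_width: 0.199
grasp_force: 58.6
```

Call:
{"op": "arm_command", "data": {"plan": [{"dp":[-0.4,0,0],"spin":0},{"dp":[0,0,0],"spin":0}]}}

```text
clock: 13.6
position: [0.5169, 0.0448, 0.219]
ee_rot: [0.999, -0.046, 0.001, -0.0]
ft_force: [10.0, -1.1, -5.4]
grip_width: 0.199
grasp_force: 58.6
```

Call:
{"op": "arm_command", "data": {"plan": [{"dp":[-0.4,0,0],"spin":0},{"dp":[0,0,0],"spin":0}]}}

```text
clock: 13.8
position: [0.5166, 0.0448, 0.2191]
ee_rot: [0.999, -0.046, 0.001, -0.0]
ft_force: [10.3, -1.8, -5.8]
grip_width: 0.197
grasp_force: 58.6
```

Call:
{"op": "arm_command", "data": {"plan": [{"dp":[-0.4,0,0],"spin":0},{"dp":[0,0,0],"spin":0}]}}

```text
clock: 14.0
position: [0.5165, 0.0448, 0.2191]
ee_rot: [0.999, -0.046, 0.002, -0.0]
ft_force: [13.1, -1.8, -7.5]
grip_width: 0.199
grasp_force: 58.6
```

Call:
{"op": "arm_command", "data": {"plan": [{"dp":[-0.4,0,0],"spin":0},{"dp":[0,0,0],"spin":0}]}}

```text
clock: 14.2
position: [0.5163, 0.0447, 0.2192]
ee_rot: [0.999, -0.046, 0.002, -0.0]
ft_force: [13.3, -1.5, -8.2]
grip_width: 0.197
grasp_force: 58.6
```

Call:
{"op": "arm_command", "data": {"plan": [{"dp":[-0.3,0,0],"spin":0},{"dp":[0,0,0],"spin":0},{"dp":[0,0,0],"spin":0}]}}

```text
clock: 14.5
position: [0.5162, 0.0447, 0.2193]
ee_rot: [0.999, -0.046, 0.002, -0.0]
ft_force: [15.2, -0.7, -8.9]
grip_width: 0.196
grasp_force: 58.6
```

```bash
python3 - <<'E'
from h import *
st()
E
```

```text
t 14.5 p [0.5162 0.0447 0.2193] yaw -0.0928 tip in chest [-0.0618  0.0011  0.0222] F [15.2 -0.7 -8.9] q7 -2.01 w 0.196
```

The stop is felt: 15 N with no more motion after about 10.8 mm of catch travel. Easing off, lifting out and backing away.

Call:
{"op": "arm_command", "data": {"plan": [{"dp":[2,0,0],"spin":0},{"dp":[2,0,0],"spin":0},{"dp":[2,0,0],"spin":0},{"dp":[1,0,0],"spin":0},{"dp":[0,0,0],"spin":0}]}}

```text
clock: 15.0
position: [0.5215, 0.0445, 0.2184]
ee_rot: [0.999, -0.046, -0.0, 0.0]
ft_force: [0.4, -0.5, -1.7]
grip_width: 0.195
grasp_force: 59.6
```

Call:
{"op": "arm_command", "data": {"plan": [{"dp":[0,0,-3],"spin":0},{"dp":[0,0,-5],"spin":0},{"dp":[0,0,-5],"spin":0},{"dp":[0,0,-5],"spin":0},{"dp":[0,0,-5],"spin":0}]}}

```text
clock: 15.5
position: [0.5217, 0.0445, 0.2424]
ee_rot: [0.999, -0.046, 0.0, 0.0]
ft_force: [-0.2, 0.4, -2.4]
grip_width: 0.199
grasp_force: 59.6
```

Call:
{"op": "arm_command", "data": {"plan": [{"dp":[0,0,-7],"spin":0},{"dp":[0,0,-7],"spin":0},{"dp":[0,0,0],"spin":0},{"dp":[-15,0,0],"spin":0},{"dp":[-20,0,0],"spin":0}]}}

```text
clock: 16.0
position: [0.4868, 0.0477, 0.2556]
ee_rot: [0.999, -0.046, 0.0, -0.0]
ft_force: [-0.6, 0.4, -2.1]
grip_width: 0.201
grasp_force: 59.5
```

Call:
{"op": "arm_command", "data": {"plan": [{"dp":[-20,0,0],"spin":0},{"dp":[-10,0,0],"spin":0},{"dp":[0,0,-20],"spin":0},{"dp":[0,0,-20],"spin":0},{"dp":[0,0,0],"spin":0}]}}

```text
clock: 16.5
position: [0.458, 0.0507, 0.298]
ee_rot: [0.999, -0.046, 0.002, -0.0]
ft_force: [0.9, -0.4, -2.0]
grip_width: 0.199
grasp_force: 59.5
```

```bash
python3 - <<'E'
from h import *
tip=st()
print(proj("scene",[[*tip,manip.get_obs()["position"][2]-.1971]]))
snap("scene","s3",(170,170,200,150),4)
E
```

```text
t 16.5 p [0.458  0.0507 0.298 ] yaw -0.0923 tip in chest [-0.1203  0.0017  0.1009] F [ 0.9 -0.4 -2. ] q7 -1.93 w 0.199
[[261.16087523 233.34366721]]
```

View pics/s3.png

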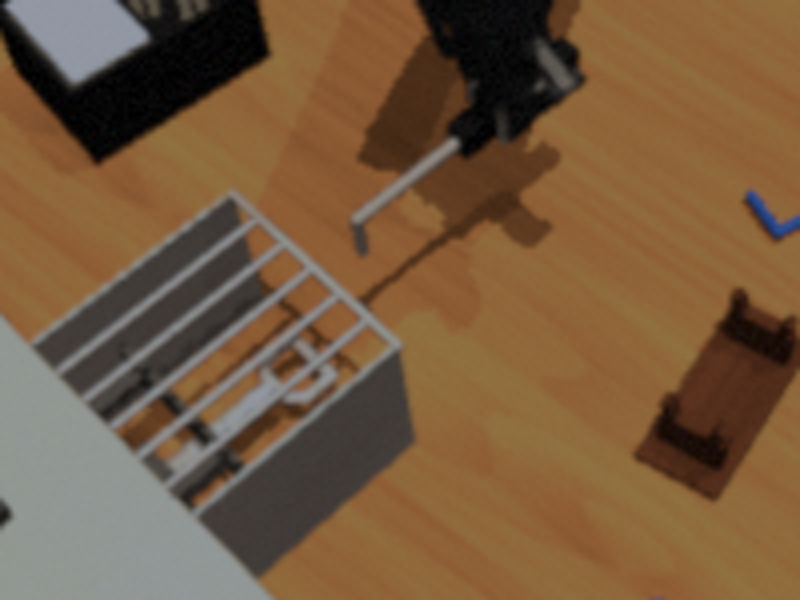

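The tip is at crop (362,252), against a predicted (365,253), so the rod has not slipped. The loop at (310,375) stands clearly drawn. Returning to the rest.

Call:
{"op": "arm_command", "data": {"plan": [{"dp":[0,-20,0],"spin":0},{"dp":[0,-30,0],"spin":0},{"dp":[0,-30,0],"spin":0},{"dp":[0,-30,0],"spin":0},{"dp":[0,-30,0],"spin":0}]}}

```text
clock: 17.05
position: [0.4698, 0.1908, 0.2944]
ee_rot: [0.999, -0.046, -0.001, 0.0]
ft_force: [-0.0, -0.4, -2.1]
grip_width: 0.199
grasp_force: 59.5
```

Call:
{"op": "arm_command", "data": {"plan": [{"dp":[3,-30,0],"spin":0},{"dp":[3,-27,0],"spin":0},{"dp":[0,0,0],"spin":-0.117},{"dp":[0,0,0],"spin":-0.116},{"dp":[0,0,0],"spin":0}]}}

```text
clock: 17.55
position: [0.4809, 0.246, 0.2942]
ee_rot: [0.997, 0.071, -0.001, 0.0]
ft_force: [-0.1, -0.5, -1.4]
grip_width: 0.198
grasp_force: 59.5
```

```bash
python3 - <<'E'
from h import *
st(); o=manip.get_obs(); d=np.array([.4821,.2462,.2171])-o["position"]; c,s=np.cos(.141),np.sin(.141)
print(c*d[0]+s*d[1],s*d[0]-c*d[1],-d[2])
E
```

```text
t 17.55 p [0.4809 0.246  0.2942] yaw 0.143 tip in chest [-0.1187  0.2257  0.0971] F [-0.1 -0.5 -1.4] q7 -2.17 w 0.198
0.0011704030089279257 5.1871475501340605e-06 0.0771013094572395
```

Call:
{"op": "arm_command", "data": {"plan": [{"dp":[1,0,20],"spin":0},{"dp":[0,0,20],"spin":0},{"dp":[0,0,12],"spin":0},{"dp":[0,0,0],"spin":0},{"dp":[0,0,0],"spin":0}]}}

```text
clock: 18.05
position: [0.4822, 0.2463, 0.2439]
ee_rot: [0.998, 0.07, -0.0, -0.0]
ft_force: [-0.2, -0.7, -1.7]
grip_width: 0.202
grasp_force: 59.6
```

Call:
{"op": "arm_command", "data": {"plan": [{"dp":[0,0,8],"spin":0},{"dp":[0,0,8],"spin":0},{"dp":[0,0,5],"spin":0},{"dp":[0,0,3],"spin":0},{"dp":[0,0,0],"spin":0}]}}

```text
clock: 18.55
position: [0.4819, 0.2461, 0.2192]
ee_rot: [0.998, 0.07, -0.0, 0.0]
ft_force: [0.2, -0.6, -2.6]
grip_width: 0.2
grasp_force: 59.6
```

Call:
{"op": "arm_command", "data": {"plan": [{"dp":[0,0,1],"spin":0},{"dp":[0,0,1],"spin":0},{"dp":[0,0,0],"spin":0}]}}

```text
clock: 18.85
position: [0.4821, 0.2462, 0.2177]
ee_rot: [0.998, 0.07, 0.0, 0.0]
ft_force: [-0.3, -0.2, -2.4]
grip_width: 0.201
grasp_force: 59.6
```

Call:
{"op": "arm_command", "data": {"plan": [{"dp":[0,0,0.5],"spin":0},{"dp":[0,0,0.5],"spin":0},{"dp":[0,0,0],"spin":0}]}}

```text
clock: 19.15
position: [0.4821, 0.2463, 0.2171]
ee_rot: [0.998, 0.07, 0.0, 0.0]
ft_force: [-1.2, -1.2, 4.0]
grip_width: 0.195
grasp_force: 60.5
```

Call:
{"op": "arm_command", "data": {"plan": [{"dp":[0,0,0],"spin":0},{"dp":[0,0,0],"spin":0},{"dp":[0,0,0],"spin":0},{"dp":[0,0,0],"spin":0},{"dp":[0,0,0],"spin":0}], "grip": -1}}

```text
clock: 19.65
position: [0.4821, 0.2462, 0.2167]
ee_rot: [0.998, 0.07, 0.0, -0.0]
ft_force: [0.0, -0.9, -1.4]
grip_width: 0.998
grasp_force: 0.0
```

Call:
{"op": "arm_command", "data": {"plan": [{"dp":[0,0,0],"spin":0},{"dp":[0,0,-5],"spin":0},{"dp":[0,0,-15],"spin":0},{"dp":[0,0,-30],"spin":0},{"dp":[0,0,-40],"spin":0}]}}

```text
clock: 20.15
position: [0.4815, 0.246, 0.3076]
ee_rot: [0.998, 0.071, -0.001, 0.0]
ft_force: [1.4, -0.2, -0.5]
grip_width: 1.0
grasp_force: 0.0
```

Call:
{"op": "arm_command", "data": {"plan": [{"dp":[0,0,-40],"spin":0},{"dp":[-30,0,-30],"spin":0},{"dp":[-30,0,0],"spin":0},{"dp":[0,0,0],"spin":0},{"dp":[0,0,0],"spin":0}]}}

```text
clock: 20.65
position: [0.4223, 0.2378, 0.378]
ee_rot: [0.998, 0.07, 0.001, 0.0]
ft_force: [0.2, 0.6, -0.5]
grip_width: 0.997
grasp_force: 0.0
```

```bash
python3 - <<'E'
from h import *
o=manip.get_obs();print(o["clock"],o["position"],o["ft_force"])
snap("scene","s4",(170,170,250,187),3.2)
E
```

```text
20.65 [0.42229385 0.23783664 0.37797064] [ 0.19449159  0.64544075 -0.49334101]
```

View pics/s4.png

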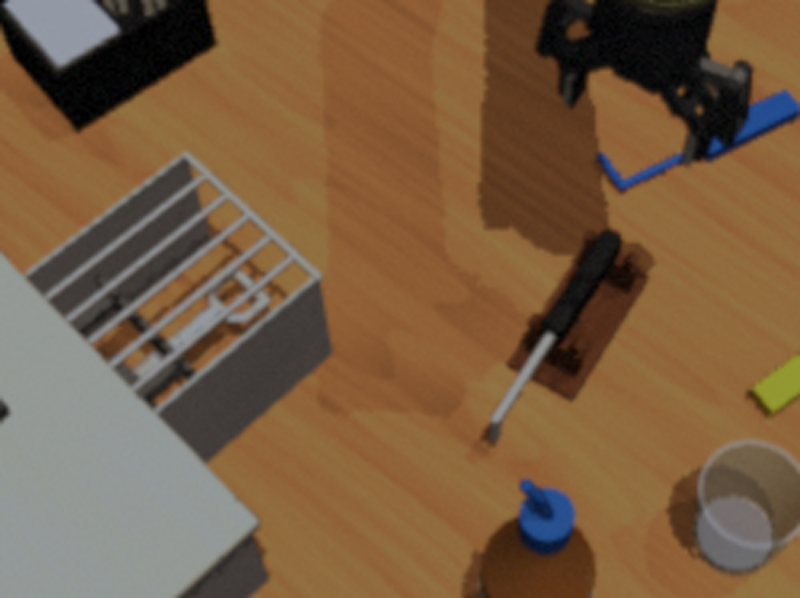

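The rod lies in both saddles with its tip at full-image (324,305), where it started. The bolt is drawn and the gripper is clear of everything.

```bash
python3 -c "
from workcell import manip
print(manip.hand_in())"
```

```text
the job is handed in; nothing more can be done
None
```

I handed the job in, but the hand-in returned no verdict: the bolt was drawn until the catch hit its stop (about 15 N on the wrist sensor), the rod is back in its rest and released, and I moved none of the bottle, shaker or glass.

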